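# Empty the flange machine's catch tray and hold its cover shut

## Robot

A 6-joint arm with a two-finger parallel gripper is mounted at the origin on the work surface. World frame = base frame: x ahead of the robot, y to its left, z up, the work surface at z = 0. Lengths are in mm, angles in rad, forces in N, time in s.
With the tool pointing down it reaches from about 250 to 775 mm from the base axis. Payload 8.9 kg.
Tool frame: the origin (TCP) lies between the finger pads; the fingertips stand manip.nose_length ahead of it and the grasp point (between the pads) lies 6 mm ahead of it (manip.nose_length is the distance from the TCP to the fingertips, in mm); z points along the fingers, y is the line along which they close (so a half turn about z gives the same grasp; the last joint's range is limited). The gripper opens to 85 mm and grips with 20 to 120 N. Pads are 22 mm wide; open, the fingers measure 114 mm over their backs; the gripper's body (76 mm by 85 mm) begins 54 mm behind the grasp point. The pads swing forward as they close: fully open they stand 13 mm farther back than shut.
Start: joints at [1.166, 0.291, -0.153, 1.127, 0, 1.431], TCP at [137.902, 506.564, 256.305] pointing down, gripper open.
Joint ranges: [-2.52, 2.52], [-0.91, 1.74], [-1.3, 1.37], [-1.96, 2.02], [-1.52, 1.47], [-3.14, 3.14]. Speed limits (rad/s): [2.22, 2.22, 2.79, 3.14, 3.14, 3.14].

## Interface

Orientations are given as a 3x3 rotation matrix whose columns are the frame's x, y, z axes.
In Python, from cell import monitor, imaging, order, manip gives the robot as it stands.
- The arm moves only by the tool creep_tool, called after ">>>" as a command line: name --argument value ..., lists and objects as JSON in quotes. Schema: {"type":"object","properties":{"steps":{"type":"object","properties":{"moves":{"type":"array","items":{"type":"array","items":{"type":"number"},"minItems":5,"maxItems":5},"minItems":1,"maxItems":20}},"additionalProperties":false,"required":["moves"]},"clamp_n":{"type":"number"},"only":{"type":"string"},"quiet":{"type":"boolean"},"lines":{"type":"string"}},"required":["steps"],"additionalProperties":false}. steps is an object whose key "moves" holds a list of rows, 1 to 20 of them, each of 5 numbers: dx, dy, dz in mm, then a turn about the tool's z in rad, then the finger opening in mm; each row is the pose to reach, as a shift and turn from the pose commanded when the call began, along the tool's axes at that moment; what a row does not reach only later rows make up. A row lasts 1/8 s, in which the tool goes at most 62.5 mm and 0.188 rad, less where a joint would pass 70% of its speed; a pose out of reach is approached as far as the arm can. The fingers move at their own pace and stop on an object; clamp_n is the grip in N (left out, the last holds). Time passes only in rows, so rows that do not move let the fingers close. The tool returns the time, the measured TCP pose, the force, the opening and the grip force at its end. only (a regular expression) keeps the lines of the reply that match it, lines (a string "A,B") keeps lines A to B, and quiet returns only ok. Input that does not fit is refused with a message, and nothing moves.
- monitor.get_state(): the state, without advancing time (a new reading comes with each control period).
- imaging.read_camera(name): name is "side" or "top"; returns the picture (400x640x3 uint8, red, green, blue); there is no depth.
- imaging.camera_info(name): a dict with "mtx" (3x3 intrinsics, pixels), "dist_coeffs" ([k1, k2, p1, p2, k3] as OpenCV has them; the pictures are not rectified), "R" (3x3) and "t" (3): a world point X has camera coordinates R X + t. Camera axes: x right, y down, z forward; pixel columns grow to the right and rows downward; lengths in mm; the calibration is good to about 2 mm. A picture is of the moment at which its call begins. camera_info takes no time and is no camera call.
- order.sign_off(): hands the job in; it is judged then, once.
The state is a dict: "t": time; "joints": joint angles; "qd": joint speeds; "joint_efforts": joint torques, N m; "ee_pos": TCP position; "ee_rot": TCP orientation; "ft_force": force on the tool from outside, world axes, zero at the start; "wrist_torque": the same for the moment, N m; "grip_width": finger opening in mm; "grip_force": force on a finger pad.
Only numpy, scipy, OpenCV 4.12 (cv2) and the standard library are available. Lean on these libraries where they do the work, as an engineer would, in place of code of your own. Each camera call takes 0.05 s, during which the arm holds its last target. There are 200 camera calls.

## Task

Take the two finished flanges out of the machine's catch tray and stand them upright on the floor of the blue tote, then slide the yellow cover over the empty tray as far as it goes. Then turn its red quarter-turn fastener clockwise until the slot lines up with the two black marks, and only then press the cover fully down against the frame and finish while still holding it pressed there. Leave the other things on the bench where they are.

Things in the scene. Friction and masses are not known exactly. Their poses are not given: they have to be found in the camera images.
- machine: green flange-facing machine, fixed to the bench, on either side of the robot. Origin on the bench under the middle of its low frame, x away from the robot to the machine's head, z up. Frame 190 mm (x) by 320 mm (y), top 62 mm above the bench; catch tray in its +y half, cover parked over its -y half. Yaw up to 0.2 rad either way
- tray_floor (a point): centre of the catch tray's floor, 30 mm above the bench, 75 mm along the machine's y from its origin. The tray is an opening 150 mm (x) by 130 mm (y) in the frame, with a black rubber gasket round its rim, 4 mm high (its top 66 mm above the bench)
- head_top (a point): middle of the top of the machine's green head, 85 mm above the bench, 158 mm along the machine's x. The head is 120 mm (x) by 320 mm (y) and carries a grey motor cover up to 105 mm above the bench, from y = -145 to -15 mm
- flange_a: finished steel flange standing in the tray: round foot of diameter 52 mm, 10 mm thick, neck of diameter 28 mm up to 38 mm. Origin under its middle, z up along the neck. 0.2 to 0.35 kg. Grip the neck, best with the fingers closing along the machine's x, as the two flanges stand side by side along its y, about 60 mm apart
- flange_b: the second finished flange, the same as flange_a
- tote: blue open tote, loose on the bench, 240 mm (x) by 200 mm (y), 70 mm tall, walls and floor 5 mm thick. Origin under its middle, z up. Empty at the start, 0.9 kg
- carriage (a joint): how far the cover has been slid along the machine's +y from its parking place, m: start 0 to 0.015, 0.145 = against the stop, centred over the tray. About 2 N of friction, stays where it is left
- cover: yellow panel, 164 mm (x) by 135 mm (y), 6 mm thick, on the sliding carriage. Origin in the middle of its underside, axes as the machine's. It floats on springs, underside 76 mm above the bench; pressed down 10 mm it sits hard on the gasket (66 mm). It takes about 2 N to start and 7 N fully down, springs back when let go, and may be pressed through its fastener
- fastener (a joint): angle of the quarter-turn fastener in the middle of the cover, rad, growing clockwise seen from above: 0 = slot along the machine's y, 1.571 = slot along the machine's x, in line with the two black marks on the cover. Start 0.1 to 0.7. No stop at the marks: it runs on to 2.2. Stays where it is left (0.08 N m of friction)
- fastener_grip (a point): on the fastener's axis at the height to grip, 26 mm above the cover's top face (108 mm above the bench, cover up). A red wing 40 mm long, 12 mm thick, with a dark slot along its top, on a steel disc of diameter 44 mm, 5 mm thick; top 33 mm above the cover. Site y runs along wing and slot, z up. Use it to slide, turn and press the cover
- hammer: hammer with wooden handle, 260 mm long, lying near the robot. Not part of the job: leave it where it is
- screwdriver: screwdriver with yellow handle, 200 mm long, lying near the robot. Not part of the job: leave it where it is
- cutting_disc: orange cutting disc, diameter 100 mm, 5 mm thick, lying flat near the robot. Not part of the job: leave it where it is
- nozzle: brass torch nozzle, diameter 28 mm, 65 mm tall, standing upright between the machine and the tote. Not part of the job: leave it where it is
- bolt: steel bolt, standing on its head (diameter 26 mm), 50 mm tall, on top of the machine's head behind the tray. Not part of the job: leave it where it is
Things that resemble listed ones, but are neither listed nor needed, are in the scene too. What is shaped like the flange_a but green or pink is not meant. What is shaped like the flange_b but purple is not meant.

How it is judged (in metres and radians):
On the way, in this order (a step that is already met when the one before it is completed fails the run):
1. both flanges stand upright in the tote, let go (x of flange_a in the frame of tote between -0.12 and 0.12 m and y of flange_a in the frame of tote between -0.1 and 0.1 m and z of each of flange_a, flange_b in the frame of tote below 0.015 m and angle between each of flange_a, flange_b's own z axis and vertical below 0.2 rad and linear speed of each of flange_a, flange_b below 0.03 m/s and x of flange_b in the frame of tote between -0.12 and 0.12 m and y of flange_b in the frame of tote between -0.1 and 0.1 m and contact force between the fingers and flange_a below 0.2 N and contact force between the fingers and flange_b below 0.2 N), for 0.2 s.
2. the cover is slid over the tray to its stop (value of joint carriage above 0.139 m), for 0.2 s.
3. the fastener's slot is in line with the marks, the cover not yet pressed home (value of joint carriage above 0.139 m and value of joint fastener between 1.421 and 1.721 rad and z of cover in the frame of machine above 0.07 m), for 0.2 s.
4. the cover is pressed down against the frame (value of joint carriage above 0.139 m and value of joint fastener between 1.421 and 1.721 rad and z of cover in the frame of machine below 0.0685 m and contact force between any of the fingers, the arm and cover above 3 N), for 0.3 s.
At the end, for the whole second after the job is handed in: Both flanges stand on the tote's floor (tilt under 0.2 rad, at rest); the cover is within 6 mm of its sliding stop; the slot is within 0.15 rad of the marks; the robot holds the cover down with over 3 N, its underside less than 68.5 mm above the bench (2.5 mm from hard down) (all of step 4 and x of flange_a in the frame of tote between -0.12 and 0.12 m and y of flange_a in the frame of tote between -0.1 and 0.1 m and z of each of flange_a, flange_b in the frame of tote below 0.015 m and angle between each of flange_a, flange_b's own z axis and vertical below 0.2 rad and linear speed of each of flange_a, flange_b below 0.03 m/s and x of flange_b in the frame of tote between -0.12 and 0.12 m and y of flange_b in the frame of tote between -0.1 and 0.1 m); the arm keeps its last pose, push and grip.
It fails at once if another thing on the bench is moved more than 3 cm (distance of any of hammer, screwdriver, cutting_disc, nozzle, bolt from where it was at the start of the episode above 0.03 m).
It also fails if it takes over 69 s, if anything falls off the work surface, if the arm or the gripper's body presses on something with over 40 N, if the wrist force passes 120 N, or if a joint passes its speed limit or range.

## Working session

There is one attempt and no reset: what is moved stays moved. The work goes in short steps, Python scripts to look and compute and a tool call to move; the robot and the scene stay as the last step left them, time stands still between calls to the robot, and variables do not carry over. Pictures are saved under pics/ and viewed, at most 10 in all, crops included, and the job is handed in when it is done.

```bash
mkdir -p pics; python3 - <<'E'
from cell import monitor, imaging, order, manip
import cv2
for n in("top","side"):
    cv2.imwrite(f"pics/{n}0.png",imaging.read_camera(n)[:,:,::-1])
    c=imaging.camera_info(n);print(n,c)
print(manip.nose_length);s=monitor.get_state();print(s["ee_pos"],s["ee_rot"],s["t"],s["grip_width"])
E
```

```text
top {'mtx': array([[389.44483448,   0.        , 320.28896174],
       [  0.        , 389.44483448, 197.49871985],
       [  0.        ,   0.        ,   1.        ]]), 'dist_coeffs': array([-0.07472674,  0.        ,  0.        ,  0.        ,  0.        ]), 'R': array([[-0.01398947, -0.99989151,  0.00461094],
       [-0.99572093,  0.01350955, -0.09141838],
       [ 0.09134617, -0.00587011, -0.9958019 ]]), 't': array([ 92.13073443, 498.04802539, 993.834124  ])}
side {'mtx': array([[513.69748345,   0.        , 317.98893742],
       [  0.        , 513.69748345, 192.96700505],
       [  0.        ,   0.        ,   1.        ]]), 'dist_coeffs': array([-0.11746607,  0.        ,  0.        ,  0.        ,  0.        ]), 'R': array([[ 0.78475038, -0.61955081, -0.01798955],
       [-0.44268347, -0.53993547, -0.71589178],
       [ 0.43381814,  0.56976002, -0.69797947]]), 't': array([-344.98327439,  354.1760954 , 1200.46381066])}
25.0
[137.76302496 506.2390759  255.80063852] [[-9.64889123e-01  2.62657121e-01 -4.66332293e-04]
 [ 2.62657475e-01  9.64888583e-01 -1.03610043e-03]
 [ 1.77819549e-04 -1.12220770e-03 -9.99999355e-01]] 0.1 85.25778149150581
```

View pics/top0.png

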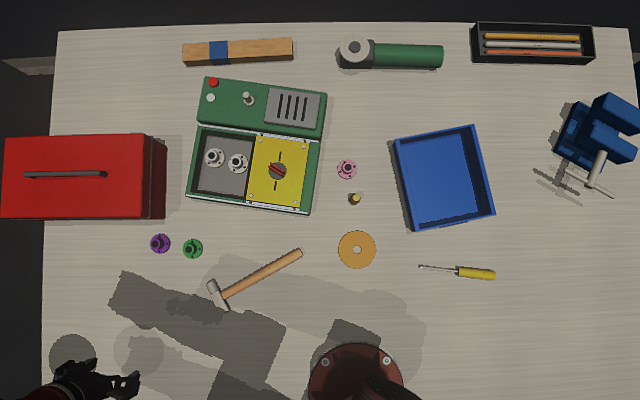

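View pics/side0.png

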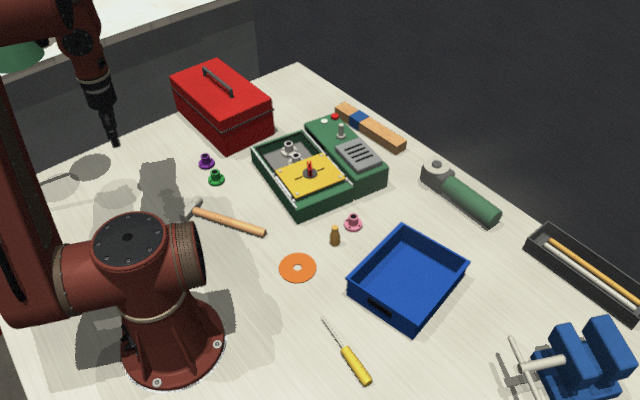

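The top picture shows two steel flanges in the tray at about (214,157) and (238,162). The pink (346,169), purple (160,243) and green (193,248) lookalikes stand outside the tray, so the grey ones are meant. The tote is near (444,177), the cover at (279,171) and the nozzle at (355,198). I'll confirm with an enlarged crop.

```bash
python3 - <<'E'
import cv2
a=cv2.imread("pics/top0.png")
cv2.imwrite("pics/c1.png",cv2.resize(a[70:220,180:335],None,fx=5,fy=4*1.0,interpolation=cv2.INTER_CUBIC) if 0 else cv2.resize(a[72:217,182:332],None,fx=4,fy=4,interpolation=cv2.INTER_CUBIC))
b=cv2.imread("pics/side0.png")
cv2.imwrite("pics/c2.png",cv2.resize(b[100:250,245:405],None,fx=4,fy=4,interpolation=cv2.INTER_CUBIC))
cv2.imwrite("pics/c3.png",cv2.resize(a[115:240,330:505],None,fx=4,fy=4,interpolation=cv2.INTER_CUBIC))
E
```

```text
(no output)
```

View pics/c1.png

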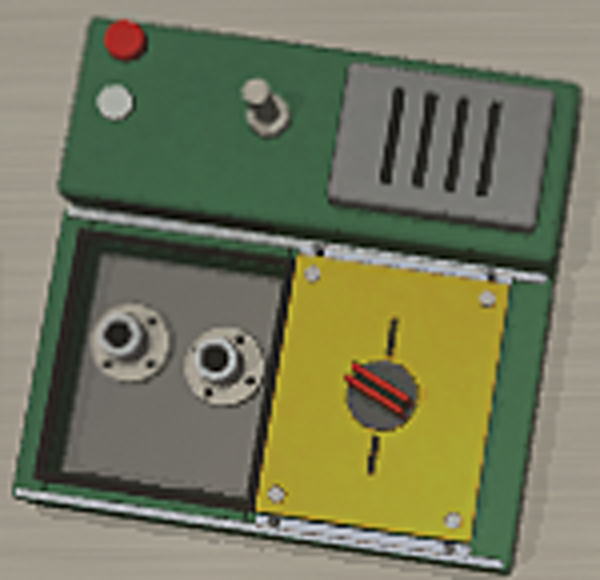

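View pics/c2.png

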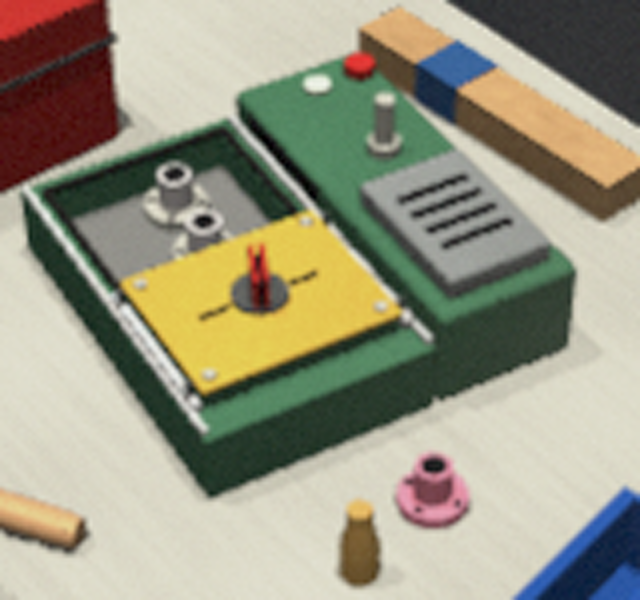

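View pics/c3.png

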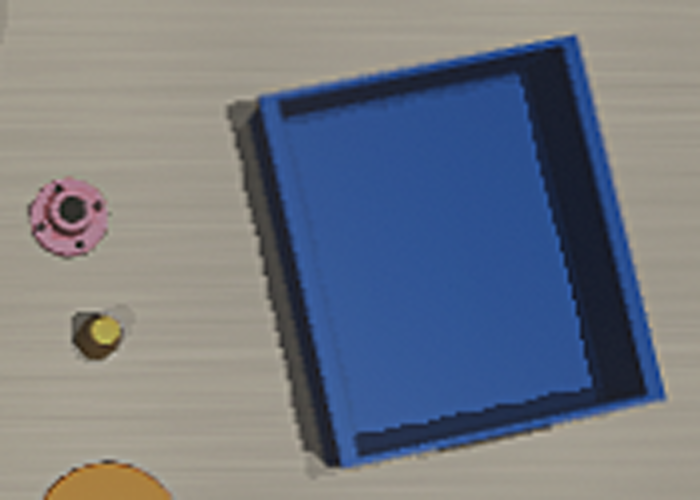

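Crop 1: the flange necks' tops are at crop pixels (121,335) and (216,360), the cover screws at (312,274), (487,299), (276,494) and (453,520), and the wing runs from (350,370) to (411,409). Both flanges in the tray are bare steel, as described. Crop 2: neck tops at (173,172) and (204,220). Crop 3: tote rim corners at (262,97), (577,38), (664,398) and (335,466).

```bash
cat > h.py <<'E'
import numpy as np, cv2
from cell import monitor, imaging
def pt(cam,px,z):
    c=imaging.camera_info(cam)
    u=cv2.undistortPoints(np.array([[px]],float),c["mtx"],c["dist_coeffs"])[0,0]
    R,t=c["R"],c["t"];o=-R.T@t;d=R.T@np.array([u[0],u[1],1])
    return (o+d*(z-o[2])/d[2])
def top1(x,y,z): return pt("top",(182+(x+.5)/4-.5,72+(y+.5)/4-.5),z)
def side2(x,y,z): return pt("side",(245+(x+.5)/4-.5,100+(y+.5)/4-.5),z)
def tote3(x,y,z): return pt("top",(330+(x+.5)/4-.5,115+(y+.5)/4-.5),z)
def tool(target,yawy=None):
    """shift in tool axes and turn so tool y lies along world yaw"""
    s=monitor.get_state();R=s["ee_rot"];d=R.T@(np.array(target)-s["ee_pos"])
    y=R[:,1];a=None
    if yawy is not None:
        cur=np.arctan2(y[1],y[0]);a=(yawy-cur+np.pi/2)%np.pi-np.pi/2
        a=-a # tool z down
    return np.round(d,1),a,s["joints"].round(2)
E
python3 - <<'E'
from h import *
np.set_printoptions(precision=1,suppress=True)
print("A",top1(121,335,68),side2(173,172,68));print("B",top1(216,360,68),side2(204,220,68))
S=[top1(*p,83) for p in[(312,274),(487,299),(276,494),(453,520)]]
for s in S:print(s)
print("cover",np.mean(S,0))
T=[side2(*p,83) for p in[(307,221),(381,307),(140,284),(209,373)]];print("cover side",np.mean(T,0))
yx=[S[0]-S[2],S[1]-S[3]];yy=[S[0]-S[1],S[2]-S[3]]
print("yaw",[np.arctan2(v[1],v[0]) for v in yx],[np.arctan2(-v[0],v[1]) for v in yy])
H=[top1(14,492,62),top1(505,572,62)];print("front",H,np.arctan2(*( -(H[0]-H[1])[0],(H[0]-H[1])[1])))
H=[top1(95,17,85),top1(582,85,85)];print("headback",H,np.arctan2(-(H[0]-H[1])[0],(H[0]-H[1])[1]))
w=top1(350,370,115)-top1(411,409,115);print("wing",np.arctan2(-w[0],w[1]),(top1(350,370,115)+top1(411,409,115))/2,np.linalg.norm(w))
t=[tote3(*p,70) for p in[(262,97),(577,38),(664,398),(335,466)]];print("tote",t,np.mean(t,0))
print("nozzle",tote3(106,330,65),"bolt",top1(257,92,135))
E
```

```text
A [605.9 358.5  68. ] [606.7 363.5  68. ]
B [588.9 297.8  68. ] [590.5 300.3  68. ]
[639.5 234.9  83. ]
[622.  125.9  83. ]
[501.9 256.9  83. ]
[484.4 148.1  83. ]
cover [562.  191.4  83. ]
cover side [561.5 191.6  83. ]
yaw [np.float64(-0.15798666694782154), np.float64(-0.159785997065153)] [np.float64(-0.15936201867021385), np.float64(-0.1594913055077523)]
front [array([507.6, 427.2,  62. ]), array([453.1, 117.1,  62. ])] -0.17390331228772263
headback [array([809.6, 374.9,  85. ]), array([758.6,  64.7,  85. ])] -0.16280838350176255
wing -0.5845335228307087 [560.6 188.9 115. ] 43.684120538598236
tote [array([ 641.7, -106.4,   70. ]), array([ 679.3, -312.5,   70. ]), array([ 446.8, -356.2,   70. ]), array([ 408. , -144.4,   70. ])] [ 543.9 -229.9   70. ]
nozzle [495.1  -4.2  65. ] bolt [738.8 260.7 135. ]
```

```bash
python3 -c "
from h import *
print(tool((606,360,170),-0.16))"
```

```text
(array([-490.2,  -18. ,   85.7]), np.float64(1.4650211706856788), array([ 1.17,  0.29, -0.15,  1.13,  0.  ,  1.43]))
```

>>> creep_tool --steps '{"moves":[[-490, -18, 40, -1.677, 50], [-490, -18, 40, -1.677, 50], [-490, -18, 40, -1.677, 50], [-490, -18, 40, -1.677, 50], [-490, -18, 40, -1.677, 50], [-490, -18, 40, -1.677, 50], [-490, -18, 40, -1.677, 50], [-490, -18, 40, -1.677, 50], [-490, -18, 40, -1.677, 50], [-490, -18, 86, -1.677, 50], [-490, -18, 86, -1.677, 50], [-490, -18, 86, -1.677, 50]]}' --clamp_n 40

```text
t: 1.6
ee_pos: [606.0, 360.8, 171.4]
ee_rot: [[-0.16, -0.987, 0.0], [-0.987, 0.16, 0.0], [-0.0, -0.0, -1.0]]
ft_force: [-0.7, 0.2, 0.7]
grip_width: 49.8
grip_force: 0.0
```

```bash
python3 -c "
from h import *
print(tool((606,360,70),-0.16))"
```

```text
(array([ 8.000e-01, -1.000e-01,  1.014e+02]), np.float64(-0.000570973903478933), array([ 0.43,  0.69,  0.27,  1.15,  0.  , -0.98]))
```

>>> creep_tool --steps '{"moves":[[0, 0, 50, 0, 50], [0, 0, 85, 0, 50], [0, 0, 101, 0, 50], [0, 0, 101, 0, 50], [0, 0, 101, 0, 20], [0, 0, 101, 0, 20], [0, 0, 101, 0, 20], [0, 0, 101, 0, 20], [0, 0, 101, 0, 20]]}' --clamp_n 40

```text
t: 2.72
ee_pos: [607.4, 361.1, 71.7]
ee_rot: [[-0.159, -0.987, 0.004], [-0.987, 0.159, 0.002], [-0.002, -0.003, -1.0]]
ft_force: [0.0, -0.6, 6.1]
grip_width: 26.6
grip_force: 39.4
```

>>> creep_tool --steps '{"moves":[[0, 0, -60, 0, 20], [0, 0, -110, 0, 20], [0, 0, -130, 0, 20], [578, -77, -130, 0, 20], [578, -77, -130, 0, 20], [578, -77, -130, 0, 20], [578, -77, -130, 0, 20], [578, -77, -130, 0, 20], [578, -77, -130, 0, 20], [578, -77, -130, 0, 20], [578, -77, -130, 0, 20], [578, -77, -130, 0, 20], [578, -77, -130, 0, 20], [578, -77, -130, 0, 20], [578, -77, -130, 0, 20], [578, -77, -60, 0, 20], [578, -77, -60, 0, 20]]}'

```text
t: 4.85
ee_pos: [587.6, -219.3, 125.9]
ee_rot: [[-0.157, -0.988, -0.007], [-0.988, 0.157, 0.004], [-0.003, 0.007, -1.0]]
ft_force: [0.3, -0.2, -2.8]
grip_width: 26.6
grip_force: 40.6
```

```bash
python3 - <<'E'
from h import *
print(tool((591,-222,46)))
cv2.imwrite("pics/p1.png",cv2.resize(imaging.read_camera("side")[130:350,240:480,::-1],None,fx=2.5,fy=2.5))
E
```

```text
(array([ 2.4, -4.3, 79.9]), None, array([-0.47,  0.58, -0.05,  0.95,  0.  , -1.89]))
```

View pics/p1.png

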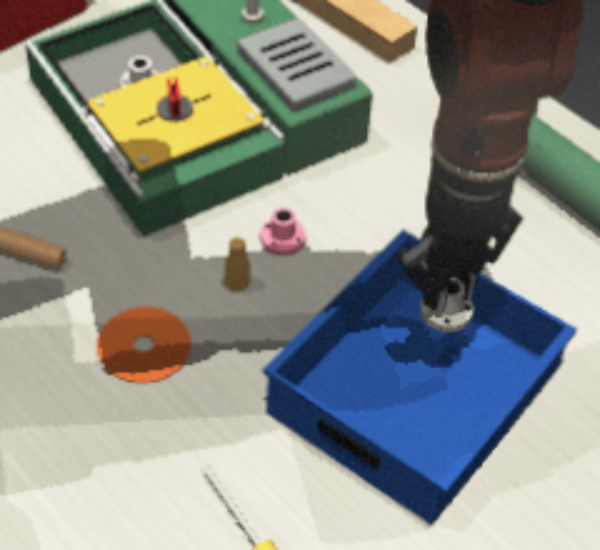

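The flange is held upright over the far half of the tote, foot at (447,317). The other flange stands alone in the tray at (140,70). Now I lower it, release and lift.

>>> creep_tool --steps '{"moves":[[0, 0, 45, 0, 20], [0, 0, 70, 0, 20], [0, 0, 79, 0, 20], [0, 0, 80, 0, 20], [0, 0, 80, 0, 20]]}'

```text
t: 5.52
ee_pos: [591.2, -222.8, 51.0]
ee_rot: [[-0.159, -0.987, 0.002], [-0.987, 0.159, -0.001], [0.001, -0.002, -1.0]]
ft_force: [0.5, -0.5, -2.4]
grip_width: 26.4
grip_force: 40.8
```

>>> creep_tool --steps '{"moves":[[0, 0, 3, 0, 20], [0, 0, 5, 0, 20], [0, 0, 5, 0, 20]]}'

```text
t: 5.9
ee_pos: [590.9, -222.8, 46.7]
ee_rot: [[-0.159, -0.987, 0.002], [-0.987, 0.159, -0.001], [0.001, -0.002, -1.0]]
ft_force: [-4.7, 2.1, 17.0]
grip_width: 26.2
grip_force: 42.9
```

>>> creep_tool --steps '{"moves":[[0, 0, 0, 0, 50], [0, 0, 0, 0, 50], [0, 0, 0, 0, 50], [0, 0, -60, 0, 50], [0, 0, -120, 0, 50], [0, 0, -150, 0, 50], [0, 0, -150, 0, 50], [0, 0, -150, 0, 50]]}'

```text
t: 6.9
ee_pos: [589.7, -222.2, 193.2]
ee_rot: [[-0.159, -0.987, -0.001], [-0.987, 0.159, 0.001], [-0.0, 0.001, -1.0]]
ft_force: [0.0, -0.4, -0.7]
grip_width: 50.4
grip_force: 0.0
```

```bash
python3 -c "
from h import *
print(tool((590,299.5,197),-.16))"
```

```text
(array([-515.1,   82.6,   -3.4]), np.float64(0.0003662435763058802), array([-0.48,  0.53,  0.05,  1.09,  0.  , -1.89]))
```

>>> creep_tool --steps '{"moves":[[-515, 82, 0, 0, 50], [-515, 82, 0, 0, 50], [-515, 82, 0, 0, 50], [-515, 82, 0, 0, 50], [-515, 82, 0, 0, 50], [-515, 82, 0, 0, 50], [-515, 82, 0, 0, 50], [-515, 82, 0, 0, 50], [-515, 82, 0, 0, 50], [-515, 82, 0, 0, 50], [-515, 82, 60, 0, 50], [-515, 82, 60, 0, 50], [-515, 82, 60, 0, 50]]}'

```text
t: 8.52
ee_pos: [591.6, 298.0, 135.5]
ee_rot: [[-0.16, -0.987, 0.0], [-0.987, 0.16, -0.0], [0.0, -0.0, -1.0]]
ft_force: [0.2, 0.4, 0.3]
grip_width: 50.0
grip_force: 0.0
```

```bash
python3 - <<'E'
from h import *
print(tool((590,299.5,70),-.16))
im=imaging.read_camera("side")[:,:,::-1]
a=cv2.resize(im[90:240,240:400],None,fx=2.4,fy=2.4);b=cv2.resize(im[210:350,330:480],None,fx=2.5,fy=2.5)
a=cv2.resize(a,(400,375));b=cv2.resize(b,(400,375));cv2.imwrite("pics/p2.png",np.hstack([a,b]))
E
```

```text
(array([-1.2,  1.8, 65.5]), np.float64(-0.0009596515294769681), array([ 0.36,  0.63,  0.07,  1.01, -0.  , -1.05]))
```

View pics/p2.png

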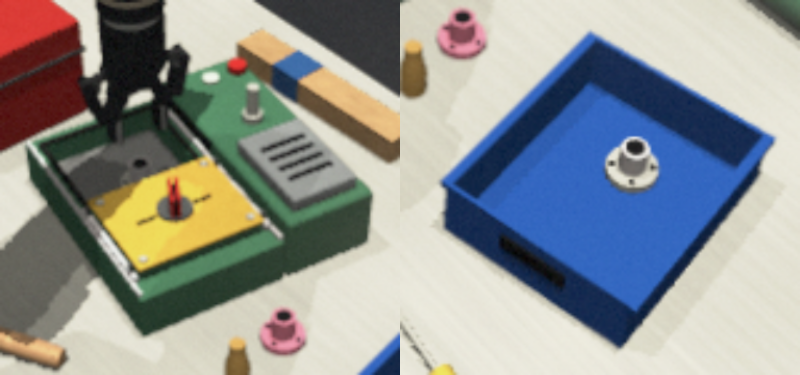

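Flange A stands upright in the tote (632,160). Flange B is in shadow but still where it was, hole at (140,162), with the fingers above it. Gripping it next.

>>> creep_tool --steps '{"moves":[[-1, 2, 45, 0, 50], [-1, 2, 60, 0, 50], [-1, 2, 64, 0, 50], [-1, 2, 64, 0, 50], [-1, 2, 64, 0, 20], [-1, 2, 64, 0, 20], [-1, 2, 64, 0, 20], [-1, 2, 64, 0, 20], [-1, 2, 64, 0, 20]]}' --clamp_n 40

```text
t: 9.7
ee_pos: [590.3, 300.7, 71.9]
ee_rot: [[-0.159, -0.987, 0.003], [-0.987, 0.159, 0.001], [-0.001, -0.002, -1.0]]
ft_force: [0.1, -1.4, 5.8]
grip_width: 26.6
grip_force: 39.1
```

```bash
python3 -c "
from h import *
print(tool((497,-238,200)))"
```

```text
(array([ 546.5,    6.2, -128.7]), None, array([ 0.36,  0.69, -0.01,  0.87, -0.  , -1.05]))
```

>>> creep_tool --steps '{"moves":[[0, 0, -60, 0, 20], [0, 0, -110, 0, 20], [0, 0, -130, 0, 20], [546, 6, -130, 0, 20], [546, 6, -130, 0, 20], [546, 6, -130, 0, 20], [546, 6, -130, 0, 20], [546, 6, -130, 0, 20], [546, 6, -130, 0, 20], [546, 6, -130, 0, 20], [546, 6, -130, 0, 20], [546, 6, -130, 0, 20], [546, 6, -130, 0, 20], [546, 6, -130, 0, 20], [546, 6, -60, 0, 20], [546, 6, -15, 0, 20], [546, 6, -15, 0, 20], [546, 6, -15, 0, 20]]}'

```text
t: 11.95
ee_pos: [497.7, -237.5, 87.2]
ee_rot: [[-0.158, -0.987, 0.002], [-0.987, 0.158, -0.001], [0.001, -0.002, -1.0]]
ft_force: [-0.1, -0.0, -1.8]
grip_width: 26.7
grip_force: 40.3
```

```bash
python3 -c "
from h import *
print(tool((497,-238,46.7)))"
```

```text
(array([ 0.6,  0.7, 40.5]), None, array([-0.58,  0.49, -0.33,  0.75,  0.  , -1.99]))
```

>>> creep_tool --steps '{"moves":[[0, 0, 25, 0, 20], [0, 0, 36, 0, 20], [0, 0, 40, 0, 20], [0, 0, 40, 0, 20]]}'

```text
t: 12.45
ee_pos: [497.1, -237.9, 46.9]
ee_rot: [[-0.159, -0.987, 0.001], [-0.987, 0.159, -0.001], [0.0, -0.001, -1.0]]
ft_force: [-1.9, 1.5, 4.1]
grip_width: 26.5
grip_force: 41.0
```

>>> creep_tool --steps '{"moves":[[0, 0, 1, 0, 20], [0, 0, 1, 0, 50], [0, 0, 1, 0, 50], [0, 0, 1, 0, 50], [0, 0, 1, 0, 50], [0, 0, -60, 0, 50], [0, 0, -120, 0, 50], [0, 0, -150, 0, 60], [0, 0, -150, 0, 60]]}'

```text
t: 13.58
ee_pos: [497.8, -238.6, 197.8]
ee_rot: [[-0.159, -0.987, 0.004], [-0.987, 0.159, -0.003], [0.002, -0.004, -1.0]]
ft_force: [-0.1, 0.1, -0.8]
grip_width: 60.1
grip_force: 0.0
```

```bash
python3 - <<'E'
from h import *
print(tool((561.5,190.5,197),np.pi-.58), monitor.get_state()["joints"])
cv2.imwrite("pics/p3.png",cv2.resize(imaging.read_camera("side")[200:350,320:490,::-1],None,fx=2,fy=2))
E
```

```text
(array([-4.337e+02,  5.300e+00, -1.000e-01]), np.float64(0.42047350424065666), array([-0.58,  0.38, -0.19,  1.  , -0.  , -1.99])) [-5.79311224e-01  3.76736204e-01 -1.87985806e-01  1.00133155e+00
 -1.08052745e-05 -1.99057688e+00]
```

View pics/p3.png

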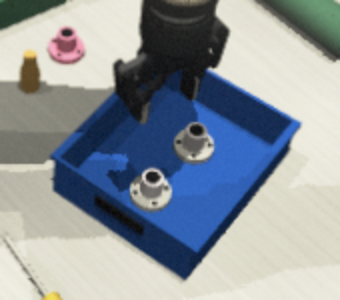

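Both flanges stand in the tote, at (195,145) and (151,190). Next, the fastener.

>>> creep_tool --steps '{"moves":[[-434, 5, 0, 0.42, 45], [-434, 5, 0, 0.42, 45], [-434, 5, 0, 0.42, 45], [-434, 5, 0, 0.42, 45], [-434, 5, 0, 0.42, 45], [-434, 5, 0, 0.42, 45], [-434, 5, 0, 0.42, 45], [-434, 5, 0, 0.42, 45], [-434, 5, 0, 0.42, 45], [-434, 5, 45, 0.42, 45], [-434, 5, 45, 0.42, 45]]}' --clamp_n 40

```text
t: 15.0
ee_pos: [557.9, 189.5, 147.3]
ee_rot: [[-0.549, -0.836, -0.007], [-0.836, 0.549, -0.002], [0.005, 0.005, -1.0]]
ft_force: [-0.9, -0.4, 0.1]
grip_width: 45.0
grip_force: 0.0
```

```bash
python3 - <<'E'
from h import *
print(tool((561.3,190.8,116),np.pi-.58))
E
```

```text
(array([-3.1, -2.2, 31.3]), np.float64(-0.0015406030546012417), array([ 0.2 ,  0.49, -0.14,  0.94, -0.  , -0.79]))
```

>>> creep_tool --steps '{"moves":[[0, 0, 20, 0, 45], [0, 0, 33, 0, 45], [0, 0, 36, 0, 45], [0, 0, 36, 0, 45], [0, 0, 36, 0, 5], [0, 0, 36, 0, 5], [0, 0, 36, 0, 5], [0, 0, 36, 0, 5], [0, 0, 36, 0, 5], [0, 0, 36, 0, 5]]}' --clamp_n 40

```text
t: 16.25
ee_pos: [562.7, 191.3, 115.2]
ee_rot: [[-0.548, -0.836, 0.004], [-0.836, 0.548, -0.0], [-0.002, -0.004, -1.0]]
ft_force: [5.8, -2.5, -2.4]
grip_width: 11.1
grip_force: 44.5
```

```bash
python3 - <<'E'
from h import *
s=monitor.get_state();print(tool((561.3,190.8,116),np.pi-.58),s["wrist_torque"])
E
```

```text
(array([ 1.2,  0.9, -0.8]), np.float64(3.5024970962638236e-05), array([ 0.21,  0.53, -0.18,  0.86, -0.  , -0.79])) [-0.33839282 -1.1504942   0.06547246]
```

>>> creep_tool --steps '{"moves":[[-14, 5, 0, 0, 5], [-32, 13, 0, 0, 5], [-50, 21, 0, 0, 5], [-68, 29, 0, 0, 5], [-87, 38, 0, 0, 5], [-105, 46, 0, 0, 5], [-119, 52, 0, 0, 5], [-119, 52, 0, 0, 5], [-119, 52, 0, 0, 5]]}'

```text
t: 17.38
ee_pos: [583.8, 321.6, 115.2]
ee_rot: [[-0.547, -0.837, 0.004], [-0.837, 0.547, 0.002], [-0.004, -0.002, -1.0]]
ft_force: [5.9, 1.3, 0.8]
grip_width: 11.5
grip_force: 44.9
```

```bash
python3 - <<'E'
from h import *
s=monitor.get_state();print(s["ee_pos"],s["wrist_torque"],s["ft_force"])
E
```

```text
[583.81561039 321.56308203 115.19461994] [ 0.28748749 -1.17720467 -0.07994345] [5.89732048 1.26712601 0.84275799]
```

>>> creep_tool --steps '{"moves":[[-3, 1.3, 0, 0, 5], [-6, 2.7, 0, 0, 5], [-6, 2.7, 0, 0, 5]]}' --only "ee_pos|ft"

```text
ee_pos: [584.8, 327.3, 115.1]
ft_force: [6.3, -2.4, 3.2]
```

>>> creep_tool --steps '{"moves":[[-2, 0.9, 0, 0, 5], [-3.7, 1.6, 0, 0, 5], [-3.7, 1.6, 0, 0, 5], [-3.7, 1.6, 0, 0, 5]]}' --only "ee_pos|ft"

```text
ee_pos: [585.2, 330.3, 114.9]
ft_force: [5.5, -5.1, 2.1]
```

>>> creep_tool --steps '{"moves":[[-2, 0.9, 0, 0, 5], [-3.7, 1.6, 0, 0, 5], [-3.7, 1.6, 0, 0, 5], [-3.7, 1.6, 0, 0, 5]]}' --only "ee_pos|ft"

```text
ee_pos: [585.3, 330.7, 114.1]
ft_force: [5.1, -19.4, 3.1]
```

>>> creep_tool --steps '{"moves":[[2.7, -1.2, 0, 0, 5], [2.7, -1.2, -0.5, 0.15, 5], [2.7, -1.2, -0.5, 0.3, 5], [2.7, -1.2, -0.5, 0.45, 5], [2.7, -1.2, -0.5, 0.6, 5], [2.7, -1.2, -0.5, 0.75, 5], [2.7, -1.2, -0.5, 0.9, 5], [2.7, -1.2, -0.5, 1.05, 5], [2.7, -1.2, -0.5, 1.15, 5], [2.7, -1.2, -0.5, 1.15, 5], [2.7, -1.2, -0.5, 1.15, 5]]}'

```text
t: 20.12
ee_pos: [584.9, 331.4, 115.2]
ee_rot: [[-0.987, 0.158, 0.002], [0.158, 0.987, -0.001], [-0.002, -0.001, -1.0]]
ft_force: [4.6, -5.3, 1.5]
grip_width: 11.1
grip_force: 45.0
```

```bash
python3 - <<'E'
from h import *
s=monitor.get_state();R=s["ee_rot"];print(np.arctan2(R[1,1],R[0,1]),s["wrist_torque"],s["joints"])
a=imaging.read_camera("top")[:,:,::-1];b=imaging.read_camera("side")[:,:,::-1]
a=cv2.resize(a[110:220,180:300],(400,367),interpolation=cv2.INTER_CUBIC);b=cv2.resize(b[110:220,245:365],(400,367),interpolation=cv2.INTER_CUBIC)
cv2.imwrite("pics/p4.png",np.hstack([a,b]))
E
```

```text
1.4116866395205394 [-0.95783777 -0.81242877 -0.09446126] [ 0.40745483  0.66483927  0.07274899  0.97738739 -0.00143936  0.56656309]
```

View pics/p4.png

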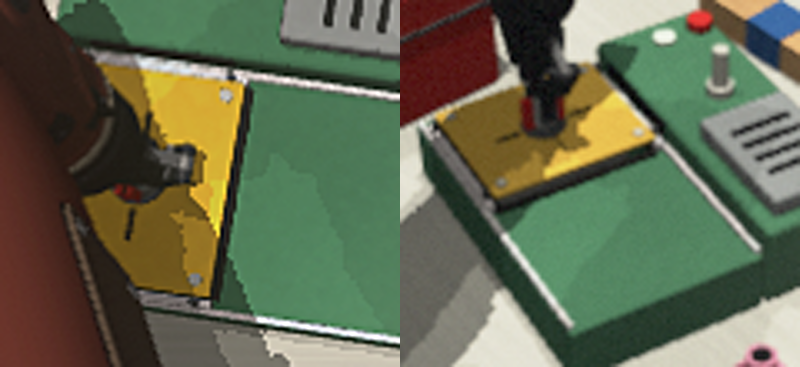

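The cover is over the tray and still sprung up. The wing sits between the pads along the marks, with tool yaw 1.41 as planned. Now I press.

>>> creep_tool --steps '{"moves":[[0, 0, 0, 0, 5], [0, 0, 3, 0, 5], [0, 0, 6, 0, 5], [0, 0, 9, 0, 5], [0, 0, 12, 0, 5], [0, 0, 12, 0, 5], [0, 0, 12, 0, 5]]}' --clamp_n 70 --only "ee_pos|ft|grip"

```text
ee_pos: [585.0, 331.4, 105.1]
ft_force: [-1.6, -7.2, 17.9]
grip_width: 10.2
grip_force: 75.4
```

>>> creep_tool --steps '{"moves":[[0, 0, 1.5, 0, 5], [0, 0, 3, 0, 5], [0, 0, 3, 0, 5], [0, 0, 3, 0, 5]]}'

```text
t: 21.6
ee_pos: [585.1, 331.5, 104.8]
ee_rot: [[-0.987, 0.158, 0.004], [0.158, 0.987, -0.0], [-0.004, 0.001, -1.0]]
ft_force: [-9.6, -11.1, 39.6]
grip_width: 11.1
grip_force: 78.7
```

>>> creep_tool --steps '{"moves":[[0, 0, -1, 0, 5], [0, 0, -1, 0, 5], [0, 0, -1, 0, 5], [0, 0, -1, 0, 5]]}'

```text
t: 22.1
ee_pos: [585.1, 331.5, 104.9]
ee_rot: [[-0.987, 0.158, 0.004], [0.158, 0.987, -0.0], [-0.004, 0.0, -1.0]]
ft_force: [-5.4, -10.3, 33.0]
grip_width: 10.7
grip_force: 77.4
```

```bash
python3 - <<'E'
from h import *
b=imaging.read_camera("side")[:,:,::-1]
cv2.imwrite("pics/p5.png",cv2.resize(b[100:350,240:490],(600,600),interpolation=cv2.INTER_CUBIC))
E
```

```text
(no output)
```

View pics/p5.png

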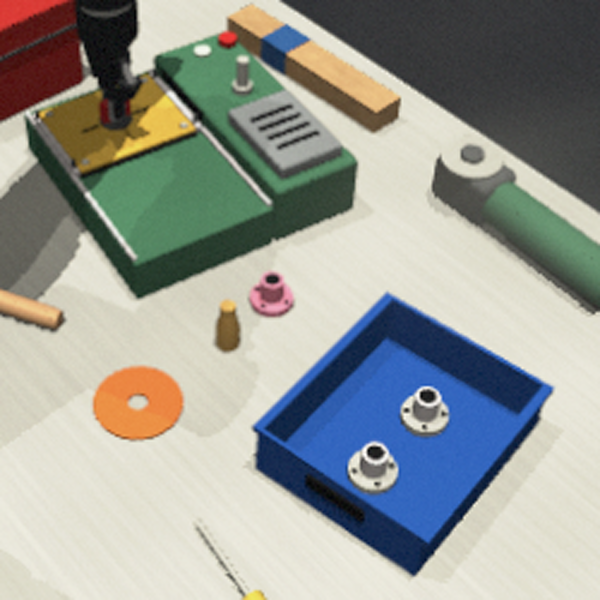

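The cover sits flat on the frame at (115,120) under steady force. Both flanges stand in the tote, at (425,408) and (373,465), and nothing else has moved.

```bash
python3 -c "
from cell import order
print(order.sign_off())"
```

```text
the job is handed in; nothing more can be done
None
```

The job is handed in at about 22 s: both flanges stand in the tote, and the cover is at its stop with the slot on the marks, held down with about 33 N; sign-off returned no verdict, so this rests on my readings and pictures.

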